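Close the soap mould for the night

TASK

Take the wooden lid off the sloping draining stand and lower it, without dropping it, onto the soap mould so that it lies flat and its edges are flush with the box on all four sides. Then swing both wooden turn-buttons in over the lid so that each points straight along the mould, keeping the lid flush. Leave the bottle, the tin and the mortar where they stand.

Things in the scene. Friction and masses are not known exactly. Their poses are not given: they have to be found in the camera images.
- lid: Loose mould lid: flat pale wooden board 100 (x) x 190 (y) x 12 mm, about 0.2 kg; in the middle of its top a handle cleat 18 mm thick (x), 60 mm long (y), rising to 44 mm above the lid's underside. Origin: centre of the underside; z: normal of its top face. Starts on the stand, tilted 35 deg, cleat up, low long edge on the ledge. Same either way round.
- mould: Soap mould, fixed: pale wooden box 100 (x) x 190 (y) mm outside, walls 10 mm, rim 82 mm above the table, a set soap loaf 9 mm below the rim. Outside each short end a block 50 (x) x 42 (y) mm, as high as the rim, carries a turn-button on a round collar (22 mm across, 15 mm high, 10 mm clear of the lid's end). Base board 120 x 290 x 12 mm. Origin: centre of its underside; y along the box, z up.
- mould_rim (a point): Centre of the box's mouth, 82 mm above the table: the lid's origin belongs here, its x and y axes parallel to the mould's (either way round).
- catch_a (a joint): Angle (rad) of the turn-button at the mould's +y end. 0: points straight in along the mould, over the lid; pi/2: to the mould's -x side, clear of the lid; larger: further outwards. Range -0.6 to 2.3; stays where left (friction 0.03 N m). Wooden bar 18 mm wide, 14 mm thick, its nose 65 mm from its screw; underside 97 mm above the table, 3 mm above the top of a seated lid. Can be pushed by its side.
- catch_b (a joint): The same for the turn-button at the mould's -y end, mirrored: 0 points straight in over the lid, pi/2 points to the mould's -x side, larger is further outwards.
- catch_a_screw (a point): The screw (turning axis) of the turn-button at the mould's +y end: 116 mm from the box's centre, on the button's top face.
- catch_b_screw (a point): The screw (turning axis) of the turn-button at the mould's -y end, on the button's top face.
- catch_a_nose (a point): A point on the top face of the +y turn-button, on its middle line, 56.5 mm from its screw and 9 mm short of its nose.
- catch_b_nose (a point): The same point on the -y turn-button.
- rack: Sloping wooden draining stand, fixed: four slats 230 mm long (y), sloping 35 deg (0.61 rad), low edge on its -x side, high edge (113 mm high) on its +x side; a ledge along the low edge stands 10 mm above the slats. Origin: on the table below the middle of the lid's place; y along the slats, z up.
- rack_slope (a point): Point on the sloping face of the slats 78 mm above the stand's origin; the middle of the lid's underside starts here or up to 20 mm along y from here.
- bottle: Bystander: amber dropper bottle, 45 mm across, 126 mm high, with a black collar and rubber bulb. Origin: centre of its foot.
- tin: Bystander: closed round aluminium balm tin, 75 mm across, 40 mm high. Origin: centre of its foot.
- mortar: Bystander: grey stone mortar, 128 mm across, 85 mm high, with its pestle in it (top of the pestle about 130 mm high). Origin: centre of its foot.
Not all that is in view belongs to the job. There is more than one size of the lid; the job needs the largest.

How it is judged:
By the outcome, as a careful person would: the job done as asked, in the order asked, and still so for the second after the job is handed in, with the robot touching nothing.
It also fails if it takes over 61 s, if anything falls off the work surface, if the arm or the gripper's body presses on something with over 40 N, if the wrist force passes 120 N, or if a joint passes its speed limit or range.

ROBOT

A 7-joint arm with a two-finger parallel gripper is mounted at the origin on the work surface. World frame = base frame: x ahead of the robot, y to its left, z up, the work surface at z = 0. Lengths are in m, angles in rad, forces in N, time in s.
With the tool pointing down it reaches from about 0.4 to 0.85 m from the base axis. Payload 10.4 kg.
Tool frame: the origin (TCP) lies where the fingers leave the gripper's body, on its centre line; the fingertips stand 73 mm ahead of it and the grasp point (between the pads) lies 54 mm ahead of it; z points along the fingers, y is the line along which they close (so a half turn about z gives the same grasp; the last joint's range is limited). The gripper opens to 85 mm and grips with 20 to 120 N. Pads are 22 mm wide; open, the fingers measure 114 mm over their backs; the gripper's body (76 mm by 85 mm) begins 54 mm behind the grasp point. The pads swing forward as they close: fully open they stand 13 mm farther back than shut.
Start: joints at [-1.366, 0.332, -0.065, 1.46, 0.022, 1.35, -0.088], TCP at [0.141, 0.609, 0.304] pointing down, gripper open.
Joint ranges: [-2.6, 2.6], [-0.5, 2.12], [-1.47, 1.34], [0.16, 2.42], [-1.27, 4.41], [0.06, 2.06], [-2.6, 2.6]. Speed limits (rad/s): [2.22, 2.22, 2.79, 2.79, 3.14, 3.14, 3.14].

INTERFACE

Orientations are given as a unit quaternion [x, y, z, w].
In Python, from workcell import manip, camera gives the robot as it stands. The module is installed in compiled form; this text tells all that it offers.
- The arm moves only by the shell command python3 -m creep 'ROWS' [OPENING] [FORCE]. ROWS is JSON, a list of rows, each a list of 2 entries, a list of its own where there are three numbers: the shift along the tool's x, y, z in mm, then the turn about the tool's z in rad. In form: [[[tx, ty, tz], twist], ...]. A call has 1 to 5 rows; each row is the pose to reach, as a shift and turn from the pose commanded when the call began, along the tool's axes at that moment; what a row does not reach only later rows make up. A row lasts 1/12 s, in which the tool goes at most 41.7 mm and 7.16 degrees, less where a joint would pass 70% of its speed; a pose out of reach is approached as far as the arm can. A call with a gripper value outside its range is refused whole. OPENING is the opening, from 0 (shut) to 1 (fully open), set as the call begins (- or left out, the last holds). The fingers move at their own pace and stop on an object; FORCE is the grip in N (left out, the last holds). Time passes only in rows, so rows that repeat a pose let the fingers close. It gives the time, the measured TCP pose, the force, the opening and the grip force at its end, in the units of the state.
- manip.get_obs(): the state, without advancing time (a new reading comes with each control period).
- camera(name): name is "scene" or "top" or "wrist"; returns a dict with "pixels" (480x640x3 uint8, red, green, blue), "z_map" (480x640 float32, m along the optical axis (not along the pixel's ray), 0 where there is no reading), "fx", "fy", "cx", "cy" (pixels), "extrinsics" (4x4, takes a point from world to camera coordinates). Camera axes: x right, y down, z forward; pixel columns grow to the right and rows downward; lengths in m; the calibration is good to about 2 mm. The wrist camera is an equidistant fisheye: a pixel r from the principal point sees the ray r / f radians off the axis. A picture is of the moment at which its call begins.
- manip.hand_in(): hands the job in; it is judged then, once.
The state is a dict: "clock": time; "joint_pos": joint angles; "joint_velocities": joint speeds; "tau": joint torques, N m; "position": TCP position; "ee_rot": TCP orientation; "ft_force": force on the tool from outside, world axes, zero at the start; "torque": the same for the moment, N m; "grip_width": opening from 0.0 (shut) to 1.0 (fully open); "grasp_force": force on a finger pad.
Only numpy, scipy, OpenCV 4.12 (cv2) and the standard library are available. Lean on these libraries where they do the work, as an engineer would, in place of code of your own. Each camera call takes 0.05 s, during which the arm holds its last target. There are 200 camera calls.

## Working session

There is one attempt and no reset: what is moved stays moved. The work goes in short steps, Python scripts to look and compute and a shell command to move; the robot and the scene stay as the last step left them, time stands still between calls to the robot, and variables do not carry over. Pictures are saved under pics/ and viewed, at most 13 in all, crops included, and the job is handed in when it is done.

```bash
mkdir -p pics; cat > h.py <<'E'
import numpy as np, cv2
from workcell import manip, camera
def snap(n):
    c=camera(n); np.savez(f'{n}.npz',**c); return c
def save(c,f): cv2.imwrite(f'pics/{f}.png',cv2.cvtColor(c['pixels'],cv2.COLOR_RGB2BGR))
def cloud(c):
    z=c['z_map']; v,u=np.mgrid[:480,:640]
    P=np.stack([(u-c['cx'])/c['fx']*z,(v-c['cy'])/c['fy']*z,z],-1)
    E=np.linalg.inv(c['extrinsics']); return P@E[:3,:3].T+E[:3,3]
E
python3 - <<'E'
from h import *
a=snap('top');b=snap('scene');save(a,'top0');save(b,'scene0')
o=manip.get_obs();print(o)
for c in(a,b):print(c['fx'],c['cx'],c['cy'],np.linalg.inv(c['extrinsics']).round(3).tolist())
E
```

```text
{'clock': 0.1, 'joint_pos': array([-1.36559745,  0.33279799, -0.06469307,  1.46084656,  0.02157096,
        1.34985048, -0.08849662]), 'joint_velocities': array([-7.74356718e-04, -4.58707980e-04, -2.03599181e-04, -1.72432279e-03,
       -2.90046748e-05,  3.00884851e-04, -4.75351465e-04]), 'tau': array([ 2.85946924e-03, -6.26743627e+01,  5.00712229e-02, -3.92427707e+01,
        1.63232553e-02,  7.00553399e-03,  5.66095821e-05]), 'position': array([0.14108883, 0.60863356, 0.3032072 ]), 'ee_rot': array([ 1.13648619e-01,  9.93520823e-01, -6.01760658e-04, -5.55695509e-05]), 'ft_force': array([-0.3926945 , -0.18865821, -0.70782077]), 'torque': array([-0.02699909, -0.01127332, -0.00349676]), 'grasp_force': 0.0, 'grip_width': 1.0002598508044978}
572.9559355128948 313.4256513789871 241.24788007856432 [[-0.047, -0.978, 0.205, 0.32], [-0.999, 0.047, -0.005, 0.001], [-0.005, -0.205, -0.979, 1.32], [0.0, 0.0, 0.0, 1.0]]
518.8200773553409 326.5035037040823 235.51381381316554 [[0.362, 0.566, -0.741, 1.376], [0.932, -0.225, 0.284, -0.347], [-0.006, -0.793, -0.609, 0.782], [0.0, 0.0, 0.0, 1.0]]
```

View pics/top0.png

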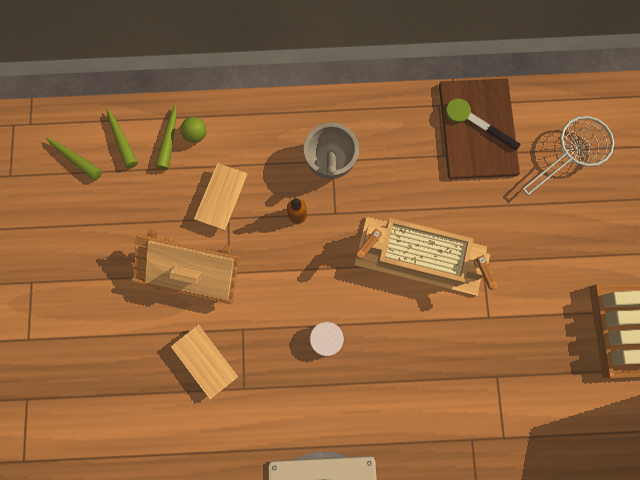

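View pics/scene0.png

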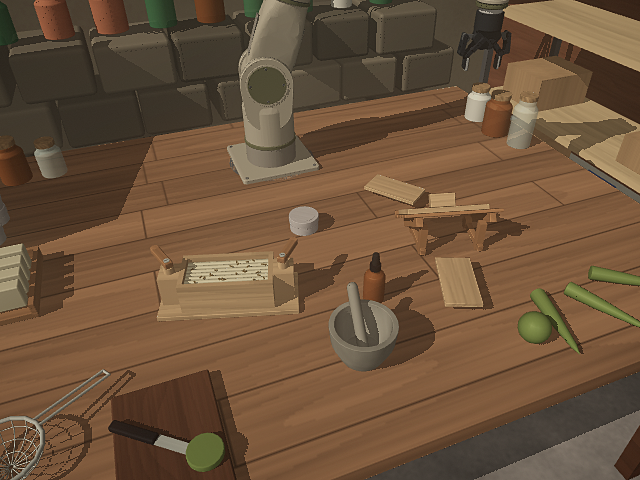

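Candidates for the lid: board on the stand with cleat at top (187,270); loose board (220,196); loose board (204,362). The one on the stand with the cleat fits the description and looks largest. The mould is at (427,247), with its buttons at (370,242) and (486,271) swung to the robot side. The close crop and measurements come next.

```bash
cat > m1.py <<'E'
from h import *
c=dict(np.load('top.npz'));P=cloud(c)
im=c['pixels'][180:420,110:270];cv2.imwrite('pics/crop1.png',cv2.resize(im[...,::-1],None,fx=2.4,fy=2.4,interpolation=cv2.INTER_CUBIC))
def rect(m,name):
    m=cv2.morphologyEx(m.astype(np.uint8),cv2.MORPH_OPEN,np.ones((2,2)))
    n,l,s,_=cv2.connectedComponentsWithStats(m,connectivity=8)
    for k in range(1,n):
        if s[k,4]>150:
            q=P[l==k]; r=cv2.minAreaRect((q[:,:2]*1000).astype(np.float32)); print(name,s[k],np.round(r[0],1),np.round(r[1],1),round(r[2],1),q[:,2].mean().round(4))
z=P[...,2]; v,u=np.mgrid[:480,:640]
M=(u>340)&(u<510)&(v>200)&(v<310)
rect(M&(z>.077)&(z<.088),'rim');rect(M&(z>.102)&(z<.12),'btn');rect(M&(z>.006)&(z<.02),'base')
for b in((195,245,160,232),(168,240,322,402)):
    rect((u>b[0])&(u<b[1])&(v>b[2])&(v<b[3])&(z>.006)&(z<.03),'board')
# lid: plane RANSAC-free: fit iteratively
L=(u>130)&(u<245)&(v>228)&(v<308)&(z>.03)
s=(u>152)&(u<165)&(v>250)&(v<285)|(u>210)&(u<225)&(v>262)&(v<290)
A=P[s&L];C=A.mean(0)
for _ in range(4):
    n=np.linalg.svd(A-C)[2][2]; n*=np.sign(n[2]); d=(P-C)@n; A=P[L&(abs(d)<.003)]; C=A.mean(0)
print('n',n,'tilt',np.degrees(np.arccos(n[2])),'C',C)
ey=np.cross(n,[0,0,1.]);ey/=np.linalg.norm(ey);ex=np.cross(ey,n)
if ey[1]<0: ey=-ey; ex=np.cross(ey,n)
print('ey',ey,'yaw y',np.degrees(np.arctan2(ey[1],ey[0])))
def pr(m,t):
    m=cv2.morphologyEx(m.astype(np.uint8),cv2.MORPH_OPEN,np.ones((3,3)))>0
    q=P[m]-C; w=np.stack([q@ex,q@ey],1)*1000; r=cv2.minAreaRect(w.astype(np.float32)); ce=C+ex*r[0][0]/1e3+ey*r[0][1]/1e3
    print(t,m.sum(),r,'pt',ce.round(4))
pr(L&(abs(d)<.004),'lidtop');pr(L&(d>.02)&(d<.045),'cleat')
q=P[L&(d>.02)];print('d max',np.percentile(d[L],[98,99.5,100]))
E
python3 m1.py
```

```text
rim [ 375  220  116   64 1450] [ 507.7 -174.7] [199.3 474. ] 24.2 0.0865
btn [358 230  25  30 277] [460.7 -67.5] [ 27.7 312. ] 59.2 0.1047
btn [477 257  21  34 312] [ 427.5 -202.8] [ 74.4 454.3] 18.6 0.1136
base [360 218  28  31 210] [474.8 -90.5] [ 47.9 356.5] 67.3 0.0309
base [356 254 125  43 966] [ 473.4 -169. ] [182.  420.1] 18.8 0.0156
n [ 0.97556824 -0.20389313  0.08181812] tilt 85.30692090409516 C [0.52425195 0.27909506 0.08842303]
ey [ 0.20457903  0.97885005 -0.        ] yaw y 78.19514330026784
lidtop 369 ((-2.0448780059814453, 4.752861022949219), (230.2327880859375, 51.288551330566406), 87.61988830566406) pt [0.5251 0.2838 0.0905]
cleat 1166 ((-10.608980178833008, 2.3008041381835938), (231.75155639648438, 38.539005279541016), 86.26789855957031) pt [0.5239 0.2815 0.099 ]
d max [0.06438357 0.07402788 0.11235924]
```

View pics/crop1.png

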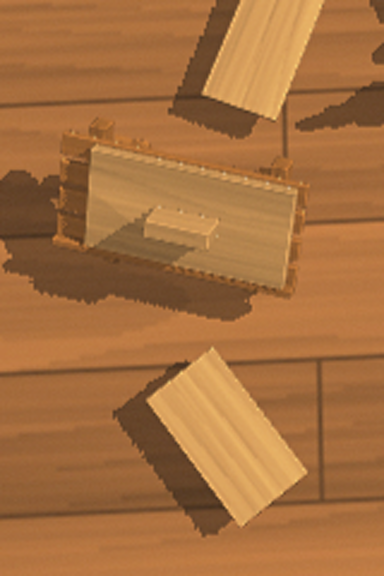

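The crop shows the cleated lid on the stand (crop (190,220), top view (188,272)), longer than both loose boards at crop (265,60) and (228,436). My depth masks let invalid pixels through, so I'm fixing that.

```bash
sed -i 's/^c=dict.*/&\nbad=c["z_map"]<.3;P[bad]=[9,9,-1];print("bad",bad.mean())/; s/    m=cv2.morphologyEx.*/    m=(cv2.morphologyEx(m.astype(np.uint8),cv2.MORPH_OPEN,np.ones((3,3)))*m).astype(np.uint8)/; s/np.ones((3,3)))\*m).astype(np.uint8)/np.ones((3,3))*1)*m).astype(np.uint8)/' m1.py
sed -i 's/^def pr(m,t):/def pr(m,t):\n    m=m.copy()/; s/q=P\[m\]-C/q=P[m>0]-C/' m1.py
python3 m1.py
```

```text
bad 0.004078776041666667
rim [374 228  17  24 219] [ 577.1 -158.3] [29.3 52.3] 71.5 0.0811
rim [463 248  19  27 280] [ 518.9 -351.7] [40.3 56.3] 79.9 0.0815
rim [423 268  43  14 206] [ 490.9 -286.3] [93.4 18.9] 79.0 0.0812
btn [357 230  24  29 267] [ 561.8 -124. ] [18.2 74.2] 48.8 0.1096
btn [476 256  21  34 307] [ 487.6 -371.8] [74.7 19.6] 18.9 0.1094
base [355 253  32  20 298] [ 539.  -139.1] [74.5 36.7] 71.7 0.011
base [389 270  39  13 201] [ 501.1 -220.1] [90.8 11.8] 73.8 0.0116
base [446 278  34  18 325] [ 475.1 -343.2] [74.1 36.8] 74.9 0.0117
n [-0.55661857  0.15303914  0.81655054] tilt 35.259034376933464 C [0.52308004 0.27130261 0.08604079]
ey [ 0.26510662  0.9642191  -0.        ] yaw y 74.6267119266579
lidtop 2754 ((-2.7492294311523438, 9.228981018066406), (210.58346557617188, 110.4479751586914), 89.44802856445312) pt [0.5234 0.2808 0.0845]
cleat 262 ((1.0264692306518555, -0.8924999237060547), (21.52313804626465, 60.49143981933594), 2.7753653526306152) pt [0.5237 0.2702 0.0866]
d max [0.03208755 0.03431069 0.03809713]
```

```bash
cat > go.py <<'E'
import sys
from h import *
from scipy.spatial.transform import Rotation as R
x,y,z,yaw=map(float,sys.argv[1:5])  # TCP target m, azimuth of tool y (deg)
o=manip.get_obs();T=R.from_quat(o['ee_rot']).as_matrix()
d=T.T@(np.array([x,y,z])-o['position'])*1e3
a=np.degrees(np.arctan2(T[1,1],T[0,1]));t=(a-yaw+90)%180-90
print('t',round(o['clock'],2),'pos',o['position'].round(4),'yaw',a.round(2),'shift',d.round(1),'twist',np.radians(t).round(4),'F',o['ft_force'].round(1),'w',round(o['grip_width'],3),'gf',round(o['grasp_force'],1),'j7',o['joint_pos'][6].round(2))
E
python3 go.py .5098 .274 .25 74.6
```

```text
t 0.1 pos [0.1411 0.6086 0.3032] yaw 76.95 shift [-434.8 -242.7   53.5] twist 0.041 F [-0.4 -0.2 -0.7] w 1.0 gf 0.0 j7 -0.09
```

```bash
python3 -m creep '[[[-435,-243,20],0.041],[[-435,-243,20],0.041],[[-435,-243,20],0.041],[[-435,-243,20],0.041],[[-435,-243,20],0.041]]' 1 30; python3 go.py .5098 .274 .25 74.6
```

```text
clock: 0.52
position: [0.2963, 0.4672, 0.2952]
ee_rot: [0.134, 0.991, -0.0, -0.0]
ft_force: [1.6, 0.6, -0.6]
grip_width: 0.996
grasp_force: 0.0
t 0.52 pos [0.2963 0.4672 0.2952] yaw 74.61 shift [-257.1 -129.6   45.2] twist 0.0001 F [ 1.6  0.6 -0.6] w 0.996 gf 0.0 j7 0.22
```

```bash
python3 -m creep '[[[-257,-130,45],0],[[-257,-130,45],0],[[-257,-130,45],0],[[-257,-130,45],0],[[-257,-130,45],0]]';  python3 go.py .5098 .274 .22 74.6
```

```text
clock: 0.93
position: [0.4487, 0.3288, 0.263]
ee_rot: [0.134, 0.991, 0.0, -0.0]
ft_force: [1.2, 0.6, 0.1]
grip_width: 1.0
grasp_force: 0.0
t 0.93 pos [0.4487 0.3288 0.263 ] yaw 74.61 shift [-73.5 -36.7  43. ] twist 0.0001 F [1.2 0.6 0.1] w 1.0 gf 0.0 j7 0.62
```

```bash
python3 -m creep '[[[-70,-35,43],0],[[-70,-35,43],0],[[-70,-35,43],0],[[-70,-35,43],0],[[-70,-35,43],0]]';  python3 go.py .5098 .274 .16 74.6; python3 - <<'E'
from h import *
c=snap('wrist');save(c,'w1');print(c['fx'],c['cx'],c['cy'],np.linalg.inv(c['extrinsics']).round(3).tolist())
E
```

```text
clock: 1.35
position: [0.5054, 0.2786, 0.2201]
ee_rot: [0.134, 0.991, -0.0, -0.0]
ft_force: [-0.3, -0.3, -0.4]
grip_width: 0.994
grasp_force: 0.0
t 1.35 pos [0.5054 0.2786 0.2201] yaw 74.59 shift [-5.5 -3.2 60.1] twist -0.0003 F [-0.3 -0.3 -0.4] w 0.994 gf 0.0 j7 0.78
371.64829954431775 326.6678298508851 241.48730672607147 [[0.267, 0.913, 0.309, 0.426], [0.964, -0.252, -0.086, 0.301], [-0.0, 0.321, -0.947, 0.291], [0.0, 0.0, 0.0, 1.0]]
```

View pics/w1.png

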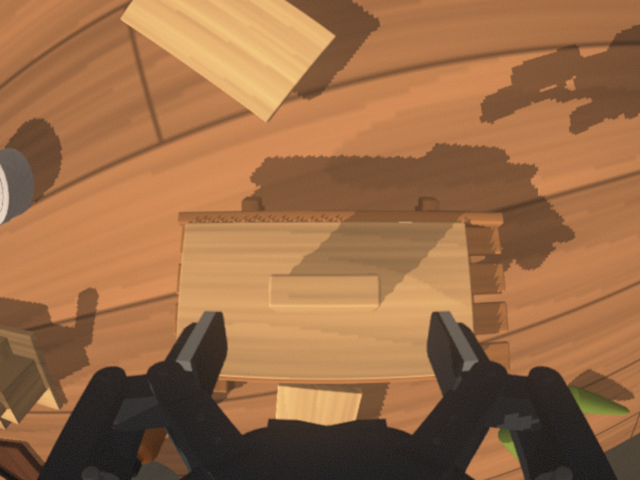

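The wrist view shows the cleat at (324,291), centred between the fingers at (213,340) and (443,340) and square to them. I'm going down.

```bash
python3 -m creep '[[[-5.5,-3,15],0],[[-5.5,-3,30],0],[[-5.5,-3,45],0],[[-5.5,-3,52],0],[[-5.5,-3,52],0]]';  python3 go.py .5098 .274 .16 74.6; python3 -m creep '[[[0,0,3],0],[[0,0,6],0],[[0,0,8],0],[[0,0,8],0],[[0,0,8],0]]' 1; python3 go.py .5098 .274 .16 74.6
```

```text
clock: 1.82
position: [0.5089, 0.2751, 0.1675]
ee_rot: [0.133, 0.991, -0.0, -0.001]
ft_force: [-0.1, -0.5, -0.4]
grip_width: 1.003
grasp_force: 0.0
t 1.82 pos [0.5089 0.2751 0.1675] yaw 74.74 shift [-1.2 -0.8  7.5] twist 0.0025 F [-0.1 -0.5 -0.4] w 1.003 gf 0.0 j7 0.8
clock: 2.23
position: [0.5104, 0.274, 0.1607]
ee_rot: [0.134, 0.991, 0.0, 0.0]
ft_force: [0.0, -0.2, -0.2]
grip_width: 0.998
grasp_force: 0.0
t 2.23 pos [0.5104 0.274  0.1607] yaw 74.6 shift [ 0.6 -0.2  0.7] twist 0.0 F [ 0.  -0.2 -0.2] w 0.998 gf 0.0 j7 0.8
```

```bash
python3 -m creep '[[[0,0,0],0],[[0,0,0],0],[[0,0,0],0],[[0,0,0],0],[[0,0,0],0]]' 0.3 40;python3 -m creep '[[[0,0,0],0],[[0,0,0],0],[[0,0,0],0],[[0,0,0],0],[[0,0,0],0]]'; python3 go.py .5098 .274 .16 74.6
```

```text
clock: 2.65
position: [0.5105, 0.2741, 0.1609]
ee_rot: [0.134, 0.991, 0.0, 0.0]
ft_force: [-1.7, 0.2, 6.7]
grip_width: 0.691
grasp_force: 43.9
clock: 3.07
position: [0.5105, 0.2741, 0.1609]
ee_rot: [0.134, 0.991, 0.0, 0.0]
ft_force: [-1.5, 0.0, 6.1]
grip_width: 0.696
grasp_force: 43.9
t 3.07 pos [0.5105 0.2741 0.1609] yaw 74.6 shift [ 0.7 -0.3  0.9] twist 0.0001 F [-1.5  0.   6.1] w 0.696 gf 43.9 j7 0.8
```

```bash
python3 -m creep '[[[0,0,-10],0],[[0,0,-30],0],[[0,0,-60],0],[[0,0,-100],0],[[0,0,-140],0]]'; python3 -m creep '[[[0,0,0],0],[[0,0,0],0]]'; python3 go.py .5485 -.2526 .30 72.66; python3 - <<'E'
from h import *
c=snap('wrist');save(c,'w2')
E
```

```text
clock: 3.48
position: [0.5096, 0.2732, 0.3014]
ee_rot: [0.134, 0.991, -0.001, -0.001]
ft_force: [1.2, 0.2, -1.6]
grip_width: 0.696
grasp_force: 43.8
clock: 3.65
position: [0.5111, 0.2741, 0.3031]
ee_rot: [0.134, 0.991, 0.002, 0.002]
ft_force: [0.6, -0.2, -3.9]
grip_width: 0.694
grasp_force: 44.0
t 3.65 pos [0.5111 0.2741 0.3031] yaw 74.59 shift [-176.1 -497.8    1.8] twist 0.0336 F [ 0.6 -0.2 -3.9] w 0.694 gf 44.0 j7 0.78
```

View pics/w2.png

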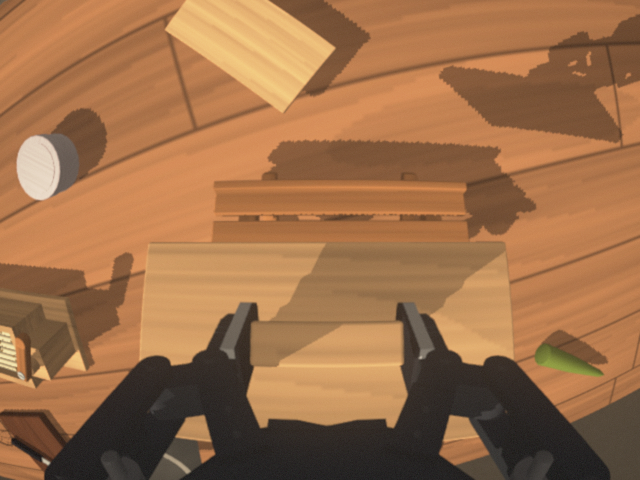

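The lid is held by its cleat, top edge at (325,243). I'm carrying it over to the mould at height.

```bash
python3 -m creep '[[[-10,-30,0],0],[[-24,-68,0],0],[[-38,-108,0],0],[[-52,-148,0],0],[[-66,-188,0],0.02]]'; python3 -m creep '[[[-14,-40,0],0],[[-28,-79,0],0],[[-42,-118,0],0],[[-56,-158,0],0],[[-69,-196,0],0.014]]';  python3 go.py .5485 -.2526 .30 72.66
```

```text
clock: 4.12
position: [0.5228, 0.0752, 0.2986]
ee_rot: [0.144, 0.99, -0.001, -0.001]
ft_force: [1.6, -0.2, -2.3]
grip_width: 0.691
grasp_force: 44.1
clock: 4.53
position: [0.5331, -0.1322, 0.2987]
ee_rot: [0.151, 0.989, -0.0, -0.001]
ft_force: [2.2, 0.5, -2.1]
grip_width: 0.692
grasp_force: 44.1
t 4.53 pos [ 0.5331 -0.1322  0.2987] yaw 72.66 shift [ -50.6 -110.3   -1.3] twist 0.0001 F [ 2.2  0.5 -2.1] w 0.692 gf 44.1 j7 1.51
```

```bash
cat > m2.py <<'E'
from h import *
c=dict(np.load('top.npz'));P=cloud(c);z=P[...,2];v,u=np.mgrid[:480,:640]
M=(u>340)&(u<510)&(v>200)&(v<310)
def loc(q,cx,cy,yaw):
    y=np.radians(yaw);d=q[:,:2]*1e3-[cx,cy];return np.stack([d@[np.sin(y),-np.cos(y)],d@[np.cos(y),np.sin(y)]],1)
l=loc(P[M&(z>.079)&(z<.085)],548.5,-252.6,72.66)
for s,e in((-1,'lo'),(1,'hi')):   # long edges along y
    b=[];
    for k in range(-80,81,10):
        w=l[abs(l[:,1]-k)<6,0]; w=w[abs(w)<62]
        if len(w)>3: b.append((k,s*np.percentile(s*w,97)))
    b=np.array(b);p=np.polyfit(b[:,0],b[:,1],1);print('x edge',e,'at y=0',p[1].round(2),'slope deg',np.degrees(p[0]).round(2),b[:,1].round(0))
q=l[abs(l[:,0])<20];print('y ends',np.percentile(q[:,1],[1,99]))
g=loc(P[M&(z>.004)&(z<.018)],548.5,-252.6,72.66);print('base x',np.percentile(g[:,0],[.5,99.5]),'y',np.percentile(g[:,1],[.5,99.5]))
E
cat > tilt.py <<'E'
from h import *
c=snap('wrist');z=c['z_map'];v,u=np.mgrid[:480,:640].astype(float)
dx,dy=u-c['cx'],v-c['cy'];r=np.hypot(dx,dy)+1e-9;th=r/c['fx'];k=np.tan(th)/r
Q=np.stack([dx*k*z,dy*k*z,z],-1);E=np.linalg.inv(c['extrinsics']);P=Q@E[:3,:3].T+E[:3,3]
np.save('wP.npy',P)
A=P[265:310,200:450].reshape(-1,3);A=A[A[:,2]>.02]
C=np.median(A,0)
for _ in range(4):
    n=np.linalg.svd(A-A.mean(0))[2][2];n*=np.sign(n[2]);d=(A-A.mean(0))@n;A=A[abs(d)<max(.002,2*d.std())]
print('n',n.round(3),'tilt',np.degrees(np.arccos(n[2])).round(1),'C',A.mean(0).round(4),len(A))
E
python3 m2.py; python3 tilt.py
```

```text
x edge lo at y=0 -49.78 slope deg -0.29 [-48. -50. -49. -49. -50. -50. -50. -50. -49. -49. -51. -50. -50. -51.
 -50. -49. -50.]
x edge hi at y=0 48.94 slope deg 0.0 [48. 48. 50. 50. 49. 49. 49. 49. 50. 49. 49. 49. 48. 48. 49. 49. 49.]
y ends [-136.34666939  136.05944089]
base x [-144.83284661  157.73782274] y [-203.72891427  184.95430487]
n [-0.544  0.17   0.822] tilt 34.7 C [ 0.5268 -0.1315  0.2106] 10912
```

The lid keeps its 35° tilt in the grip. I'll level it by pressing its low edge on a free patch of table, pivoting it about the pads, then carry it flat to the mould.

```bash
python3 go.py .46 .05 .15 72.66
```

```text
t 4.58 pos [ 0.5318 -0.1417  0.2991] yaw 72.02 shift [127.3 160.9 148.5] twist -0.0111 F [-5.  -7.8 -2.1] w 0.689 gf 44.3 j7 1.52
```

```bash
python3 -m creep '[[[20,25,0],0],[[44,55,5],0],[[68,86,20],0],[[92,117,35],0],[[115,146,50],0]]'; python3 -m creep '[[[6,8,20],0],[[10,12,40],0],[[10,12,60],0],[[10,12,75],0],[[10,12,75],0]]';  python3 go.py .46 .05 .12 72.66; python3 tilt.py
```

```text
clock: 5.0
position: [0.4661, 0.0449, 0.2484]
ee_rot: [0.151, 0.989, -0.0, -0.001]
ft_force: [1.4, -0.0, -2.7]
grip_width: 0.691
grasp_force: 44.4
clock: 5.42
position: [0.4593, 0.0574, 0.1713]
ee_rot: [0.151, 0.989, -0.002, -0.003]
ft_force: [-0.8, -0.0, -2.6]
grip_width: 0.691
grasp_force: 44.3
t 5.42 pos [0.4593 0.0574 0.1713] yaw 72.68 shift [-3.2 -6.6 51.3] twist 0.0003 F [-0.8 -0.  -2.6] w 0.691 gf 44.3 j7 1.08
n [-0.54   0.172  0.824] tilt 34.5 C [0.4525 0.0578 0.0832] 10916
```

```bash
python3 -m creep '[[[0,0,20],0],[[0,0,40],0],[[0,0,54],0],[[0,0,56],0],[[0,0,56],0]]' - 25; python3 -m creep '[[[0,0,2],0],[[0,0,4],0],[[-4,0,6],0],[[-8,0,7],0],[[-12,0,9],0]]'; python3 -m creep '[[[-3,0,2],0],[[-6,0,4],0],[[-9,0,7],0],[[-12,0,9.5],0],[[-12,0,9.5],0]]';python3 tilt.py;python3 go.py .46 .05 .09 72.66
```

```text
clock: 5.88
position: [0.4618, 0.0576, 0.1194]
ee_rot: [0.151, 0.989, -0.0, -0.001]
ft_force: [0.8, 0.1, -2.0]
grip_width: 0.689
grasp_force: 44.3
clock: 6.3
position: [0.4743, 0.0542, 0.1109]
ee_rot: [0.151, 0.989, 0.0, 0.0]
ft_force: [-1.4, -1.3, 10.0]
grip_width: 0.688
grasp_force: 45.9
clock: 6.72
position: [0.4879, 0.05, 0.1025]
ee_rot: [0.151, 0.988, 0.001, 0.003]
ft_force: [3.5, -3.3, 9.5]
grip_width: 0.697
grasp_force: 48.7
n [ 0.852 -0.266  0.452] tilt 63.1 C [0.4806 0.0516 0.0241] 8649
t 6.77 pos [0.4878 0.05   0.1025] yaw 72.59 shift [26.6 -8.3 12.4] twist -0.0011 F [ 2.8 -2.5  8.8] w 0.694 gf 48.5 j7 1.18
```

```bash
python3 - <<'E'
from h import *
c=snap('wrist');save(c,'w3')
P=np.load('wP.npy')
for v in range(200,400,12): print(v,P[v,250].round(3),P[v,330].round(3))
E
```

```text
200 [0.434 0.028 0.001] [0.446 0.065 0.001]
212 [0.44  0.027 0.002] [0.451 0.063 0.001]
224 [0.443 0.028 0.013] [0.454 0.062 0.011]
236 [0.447 0.026 0.016] [0.459 0.061 0.014]
248 [0.453 0.024 0.016] [0.464 0.059 0.016]
260 [0.458 0.023 0.018] [0.468 0.058 0.018]
272 [0.463 0.021 0.019] [0.474 0.056 0.019]
284 [0.468 0.019 0.021] [0.478 0.055 0.022]
296 [0.473 0.018 0.023] [0.483 0.053 0.023]
308 [0.468 0.024 0.045] [0.488 0.051 0.025]
320 [0.471 0.024 0.05 ] [0.482 0.053 0.047]
332 [0.473 0.024 0.056] [0.481 0.053 0.056]
344 [0.477 0.023 0.058] [0.485 0.052 0.058]
356 [0.481 0.021 0.059] [0.49  0.051 0.059]
368 [0.485 0.02  0.061] [0.494 0.049 0.061]
380 [0.409 0.075 0.173] [0.519 0.042 0.037]
392 [0.515 0.003 0.039] [0.526 0.04  0.038]
```

View pics/w3.png

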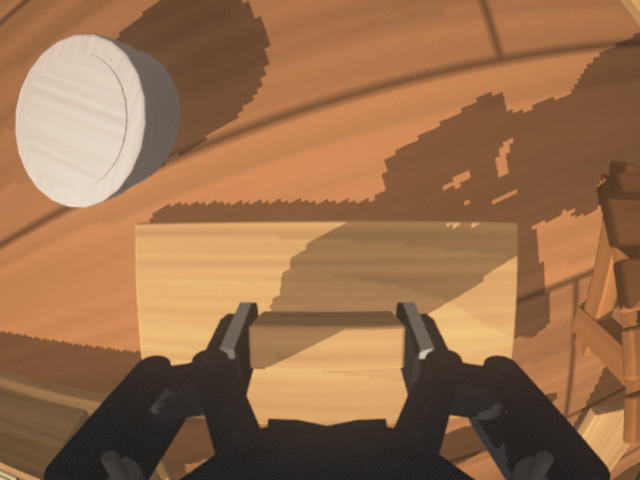

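Levelling works: the lid's low edge (325,224) is on the table and the tilt is down to about 18°. I'm continuing the arc.

```bash
python3 -m creep '[[[-3,0,3],0],[[-6,0,5.5],0],[[-9,0,8],0],[[-11,0,10.5],0],[[-11,0,10.5],0]]'; python3 -m creep '[[[-1,0,1.5],0],[[-2,0,3],0],[[-2,0,4],0],[[-2,0,4],0],[[-2,0,4],0]]';python3 go.py .46 .05 .09 72.66; cat > tilt2.py <<'E'
import tilt; from h import *
P=tilt.P; A=P[225:300,180:480].reshape(-1,3);A=A[(A[:,2]>A[:,2].max()*0+.0)]
o=manip.get_obs();pz=o['position'][2]
A=A[(A[:,2]>pz-.105)&(A[:,2]<pz-.066)]
for _ in range(5):
    m=A.mean(0);n=np.linalg.svd(A-m,full_matrices=False)[2][2];n*=np.sign(n[2]);d=(A-m)@n;A=A[abs(d)<max(.0015,1.5*d.std())]
print('TILT2',np.degrees(np.arccos(n[2])).round(2),n.round(3),m.round(4),len(A))
E
python3 tilt2.py
```

```text
clock: 7.23
position: [0.4984, 0.0467, 0.0919]
ee_rot: [0.151, 0.988, 0.001, 0.003]
ft_force: [3.0, -2.2, 8.8]
grip_width: 0.694
grasp_force: 50.6
clock: 7.65
position: [0.5008, 0.0459, 0.0884]
ee_rot: [0.151, 0.988, 0.001, 0.003]
ft_force: [4.4, -3.8, 10.2]
grip_width: 0.698
grasp_force: 51.2
t 7.65 pos [0.5008 0.0459 0.0884] yaw 72.59 shift [40.1 -8.3 -1.8] twist -0.0012 F [ 4.4 -3.8 10.2] w 0.698 gf 51.2 j7 1.21
n [ 0.833 -0.262  0.487] tilt 60.8 C [0.4898 0.0497 0.0308] 1117
TILT2 1.75 [-0.029  0.009  1.   ] [0.479  0.0543 0.0135] 22119
```

Now only 1.75° left; I'm pressing a bit more.

```bash
python3 -m creep '[[[-1,0,1.5],0],[[-1,0,3],0],[[-1,0,4],0],[[-1,0,4],0],[[-1,0,4],0]]';python3 tilt2.py;python3 go.py .46 .05 .09 72.66
```

```text
clock: 8.12
position: [0.502, 0.0455, 0.0865]
ee_rot: [0.151, 0.988, 0.001, 0.003]
ft_force: [-8.9, -5.9, 42.9]
grip_width: 0.691
grasp_force: 55.4
n [ 0.832 -0.263  0.488] tilt 60.8 C [0.4902 0.0495 0.0305] 1006
TILT2 0.16 [ 0.003 -0.001  1.   ] [0.4797 0.0541 0.0128] 22030
t 8.17 pos [0.502  0.0455 0.0865] yaw 72.59 shift [41.4 -8.3 -3.8] twist -0.0012 F [-8.4 -6.4 42. ] w 0.691 gf 55.4 j7 1.21
```

```bash
python3 -m creep '[[[0,0,-10],0],[[0,0,-30],0],[[0,0,-60],0],[[0,0,-90],0],[[0,0,-120],0]]'; python3 -m creep '[[[0,0,-15],0],[[0,0,-30],0],[[0,0,-30],0],[[0,0,-30],0],[[0,0,-30],0]]'; cat > lid.py <<'E'
# lid pose from the wrist: fit edges in tool-levelled frame
import tilt2; from h import *
from scipy.spatial.transform import Rotation as R
P=tilt2.P;n,m=tilt2.n,tilt2.m;o=manip.get_obs();p=o['position'];T=R.from_quat(o['ee_rot']).as_matrix()
yw=np.degrees(np.arctan2(T[1,1],T[0,1]));y=np.radians(yw);X=np.array([np.sin(y),-np.cos(y)]);Y=np.array([np.cos(y),np.sin(y)])
q=P[abs((P-m)@n)<.003];d=(q-p)[:,:2]*1e3;l=np.stack([d@X,d@Y],1);l=l[(abs(l[:,0])<70)&(abs(l[:,1])<115)]
b=np.array([(k,np.percentile(l[abs(l[:,1]-k)<5,0],1)) for k in range(-80,81,10)])
pf=np.polyfit(b[:,0],b[:,1],1)
e=[]
for k in range(-45,-14,5):
    w=l[abs(l[:,0]-k)<4,1]; e.append((k,*np.percentile(w,[.5,99.5])))
e=np.array(e)
print('tool yaw',yw.round(2),'near edge x',pf[1].round(2),'yaw err deg (lid y vs tool y, +ccw)',-np.degrees(pf[0]).round(2),'ends',e[:,1].mean().round(2),e[:,2].mean().round(2),'end slopes',np.polyfit(e[:,0],e[:,1],1)[0].round(3),np.polyfit(e[:,0],e[:,2],1)[0].round(3))
print('lid offset in tool frame: x',(pf[1]+50).round(2),'y',(e[:,1:].mean()).round(2))
E
python3 lid.py; python3 go.py .5485 -.2526 .23 72.75
```

```text
clock: 8.58
position: [0.4983, 0.0461, 0.2037]
ee_rot: [0.151, 0.989, -0.0, -0.0]
ft_force: [0.1, 0.7, -2.6]
grip_width: 0.692
grasp_force: 50.0
clock: 9.0
position: [0.498, 0.0463, 0.2312]
ee_rot: [0.151, 0.989, -0.0, -0.001]
ft_force: [-0.0, -0.8, -3.5]
grip_width: 0.695
grasp_force: 50.2
n [ 0.832 -0.26   0.49 ] tilt 60.7 C [0.4847 0.0494 0.1592] 11250
TILT2 0.41 [0.007 0.002 1.   ] [0.4751 0.0548 0.1575] 22025
tool yaw 72.65 near edge x -48.93 yaw err deg (lid y vs tool y, +ccw) 0.03 ends -93.28 92.92 end slopes -0.002 0.011
lid offset in tool frame: x 1.07 y -0.18
t 9.05 pos [0.4978 0.0464 0.231 ] yaw 72.65 shift [-137.5 -270.3    1.1] twist -0.0017 F [ 0.5  0.3 -3. ] w 0.697 gf 50.2 j7 1.13
```

```bash
python3 -m creep '[[[-14,-27,0],0],[[-30,-60,0],0],[[-47,-95,0],0],[[-65,-130,0],0],[[-83,-166,0],-0.002]]'; python3 -m creep '[[[-18,-35,0],0],[[-36,-70,0],0],[[-50,-97,0],0],[[-54,-104,0],0],[[-54,-104,0],0]]';  python3 go.py .5474 -.2523 .19 72.75
```

```text
clock: 9.47
position: [0.5277, -0.1382, 0.2312]
ee_rot: [0.149, 0.989, -0.0, -0.001]
ft_force: [1.8, 1.5, -2.4]
grip_width: 0.693
grasp_force: 50.2
clock: 9.88
position: [0.5478, -0.2553, 0.2308]
ee_rot: [0.152, 0.988, -0.001, -0.001]
ft_force: [0.4, 0.6, -3.2]
grip_width: 0.688
grasp_force: 50.1
t 9.88 pos [ 0.5478 -0.2553  0.2308] yaw 72.5 shift [ 1.1  2.8 40.8] twist -0.0043 F [ 0.4  0.6 -3.2] w 0.688 gf 50.1 j7 1.79
```

```bash
python3 -m creep '[[[0.5,2.5,15],0],[[0.5,2.5,30],0],[[0.5,2.5,42],0],[[0.5,2.5,45],0],[[0.5,2.5,45],0]]'; python3 -m creep '[[[0,0,0],0],[[0,0,0],0]]'; python3 lid.py;python3 go.py .5474 -.2523 .169 72.75; python3 - <<'E'
from h import *
c=snap('wrist');save(c,'w4');P=np.load('wP.npy')
v,u=np.mgrid[:480,:640]
y=np.radians(72.75);X=np.array([np.sin(y),-np.cos(y)]);Y=np.array([np.cos(y),np.sin(y)])
d=P[...,:2]*1e3-[548.1,-252.5];x=d@X;yy=d@Y;z=P[...,2]
m=(z>.004)&(z<.02)&(x>-75)&(x<0)&(abs(yy)<160)
b=np.array([(k,np.percentile(x[m&(abs(yy-k)<6)],1)) for k in range(-90,91,15) if (m&(abs(yy-k)<6)).sum()>20]);print('base near edge (-60 ideal)',b.round(1).tolist())
m=(z>.079)&(z<.0855)&(abs(yy)>90)&(abs(yy)<142)&(abs(x)<35)
for s in(-1,1):
    w=m&(s*yy>0);print('block',s,w.sum(),np.percentile(x[w],[1,99]).round(1) if w.sum() else '',np.percentile(yy[w],[1,99]).round(1) if w.sum() else '')
for s in(-1,1):
    w=(z>.105)&(z<.116)&(s*yy>60)&(abs(yy)<200)&(x<20)&(x>-90)
    r=cv2.minAreaRect(np.stack([x[w],yy[w]],1).astype(np.float32));print('btn',s,w.sum(),r)
E
```

```text
clock: 10.3
position: [0.5486, -0.2484, 0.186]
ee_rot: [0.149, 0.989, 0.0, -0.001]
ft_force: [0.2, 0.5, -1.8]
grip_width: 0.695
grasp_force: 50.1
clock: 10.47
position: [0.5494, -0.2495, 0.1882]
ee_rot: [0.15, 0.989, -0.0, 0.001]
ft_force: [-0.0, 0.2, -1.6]
grip_width: 0.695
grasp_force: 50.1
n [-0.015  0.008  1.   ] tilt 1.0 C [ 0.5358 -0.2465  0.1142] 9477
TILT2 0.28 [0.005 0.002 1.   ] [ 0.5268 -0.2412  0.1143] 22039
tool yaw 72.77 near edge x -48.94 yaw err deg (lid y vs tool y, +ccw) 0.05 ends -93.15 96.08 end slopes 0.004 0.457
lid offset in tool frame: x 1.06 y 1.47
t 10.52 pos [ 0.5494 -0.2496  0.1882] yaw 72.77 shift [ 1.2 -3.2 19.2] twist 0.0004 F [ 0.1  0.  -1.6] w 0.688 gf 50.1 j7 1.81
base near edge (-60 ideal) [[-90.0, -56.8], [-75.0, -56.9], [-60.0, -56.7], [-45.0, -56.8], [-30.0, -56.5], [-15.0, -56.9], [0.0, -56.8], [15.0, -56.8], [30.0, -57.0], [45.0, -56.7], [60.0, -56.9], [75.0, -56.9], [90.0, -56.9]]
block -1 1056 [-21.7  28.3] [-135.3 -112. ]
block 1 579 [-21.8  28.6] [117.6 132.5]
btn -1 11984 ((-15.56005859375, -108.36347961425781), (98.6122055053711, 69.79066467285156), 88.17266082763672)
btn 1 14104 ((-18.617904663085938, 104.07122039794922), (77.05656433105469, 88.35517883300781), 0.24384358525276184)
```

View pics/w4.png

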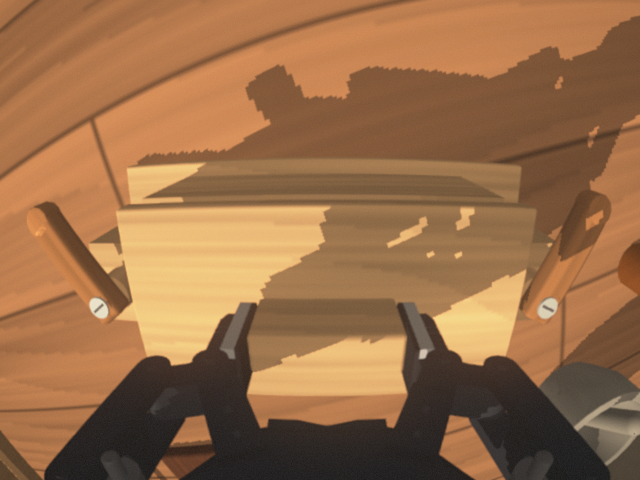

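The view shows the lid hovering level (near edge row 210) above the mould base edge (row 165). The button screws are at (99,308) and (547,308), both buttons swung clear. The screws give the y centring.

```bash
cat > scr.py <<'E'
from h import *
c=snap('wrist');P=None
v,u=np.mgrid[:480,:640].astype(float)
z=c['z_map'];dx,dy=u-c['cx'],v-c['cy'];r=np.hypot(dx,dy)+1e-9;k=np.tan(r/c['fx'])/r
E=np.linalg.inv(c['extrinsics']);D=np.stack([dx*k,dy*k,np.ones_like(k)],-1)@E[:3,:3].T;O=E[:3,3]
hsv=cv2.cvtColor(c['pixels'],cv2.COLOR_RGB2HSV)
W=((hsv[...,1]<60)&(hsv[...,2]>130)).astype(np.uint8)
n,l,s,ce=cv2.connectedComponentsWithStats(W)
pts=[]
for i in range(1,n):
    if 60<s[i,4]<700 and 250<ce[i,1]<360 and (ce[i,0]<160 or ce[i,0]>480):
        d=D[l==i].mean(0);p=O+d*(.112-O[2])/d[2];pts.append(p);print(ce[i].round(1),s[i,4],p.round(4))
if len(pts)==2:
    a,b=pts; a,b=(a,b) if a[1]>b[1] else (b,a); print('mid',((a+b)/2).round(4),'dist',np.linalg.norm(a-b).round(4),'yaw',np.degrees(np.arctan2(*(a-b)[[1,0]])).round(2))
E
python3 scr.py;python3 go.py .5474 -.2523 .169 72.75
```

```text
[ 98.8 307.4] 273 [ 0.5175 -0.3644  0.112 ]
[547.2 307.5] 268 [ 0.5864 -0.1418  0.112 ]
mid [ 0.5519 -0.2531  0.112 ] dist 0.233 yaw 72.79
t 10.62 pos [ 0.5493 -0.2496  0.1881] yaw 72.77 shift [ 1.1 -3.2 19.1] twist 0.0003 F [-0.5 -0.2 -2.6] w 0.694 gf 50.1 j7 1.81
```

```bash
python3 go.py .5508 -.2528 .172 72.79; python3 -m creep '[[[-2.3,-2.6,0],0],[[-2.3,-2.6,4],0],[[-2.3,-2.6,9],0],[[-2.3,-2.6,13],0],[[-2.3,-2.6,13],0]]';python3 -m creep '[[[0,0,0],0],[[0,0,0],0],[[0,0,0],0]]';python3 go.py .5508 -.2528 .169 72.79
```

```text
t 10.62 pos [ 0.5493 -0.2496  0.1881] yaw 72.77 shift [-2.3 -2.6 16.1] twist -0.0004 F [-0.5 -0.2 -2.6] w 0.694 gf 50.1 j7 1.81
clock: 11.03
position: [0.5499, -0.2524, 0.173]
ee_rot: [0.15, 0.989, 0.0, -0.001]
ft_force: [0.4, -0.9, -3.0]
grip_width: 0.693
grasp_force: 50.1
clock: 11.28
position: [0.5506, -0.2527, 0.1745]
ee_rot: [0.15, 0.989, 0.0, 0.0]
ft_force: [0.5, -0.3, -2.2]
grip_width: 0.695
grasp_force: 50.1
t 11.28 pos [ 0.5506 -0.2527  0.1745] yaw 72.77 shift [-0.2 -0.   5.5] twist -0.0004 F [ 0.5 -0.3 -2.2] w 0.695 gf 50.1 j7 1.82
```

```bash
python3 -m creep '[[[0,0,2],0],[[0,0,4],0],[[0,0,5],0],[[0,0,6],0],[[0,0,6.5],0]]';python3 -m creep '[[[0,0,0],0],[[0,0,0],0],[[0,0,0],0]]';python3 go.py .5508 -.2528 .169 72.79
```

```text
clock: 11.7
position: [0.5505, -0.2527, 0.1687]
ee_rot: [0.15, 0.989, 0.0, 0.0]
ft_force: [-5.5, 1.4, 11.6]
grip_width: 0.697
grasp_force: 51.7
clock: 11.95
position: [0.5505, -0.2527, 0.1687]
ee_rot: [0.15, 0.989, 0.0, 0.0]
ft_force: [-4.1, 1.3, 6.9]
grip_width: 0.693
grasp_force: 51.2
t 11.95 pos [ 0.5505 -0.2527  0.1687] yaw 72.77 shift [-0.3 -0.  -0.3] twist -0.0003 F [-4.1  1.3  6.9] w 0.693 gf 51.2 j7 1.82
```

```bash
python3 -m creep '[[[0,0,0],0],[[0,0,0],0],[[0,0,0],0],[[0,0,0],0],[[0,0,0],0]]' 1;python3 -m creep '[[[0,0,-15],0],[[0,0,-35],0],[[0,0,-60],0],[[0,0,-90],0],[[0,0,-120],0]]';python3 -m creep '[[[20,0,0],0],[[50,0,0],0],[[80,0,0],0],[[100,0,0],0],[[100,0,0],0]]'; python3 - <<'E'
from h import *
c=snap('wrist');save(c,'w5')
E
python3 scr.py; python3 go.py .55 -.25 .3 72.79
```

```text
clock: 12.37
position: [0.5505, -0.2527, 0.1678]
ee_rot: [0.15, 0.989, 0.0, -0.0]
ft_force: [-0.2, -0.0, -0.5]
grip_width: 1.0
grasp_force: 0.0
clock: 12.78
position: [0.5501, -0.2526, 0.2888]
ee_rot: [0.15, 0.989, 0.0, -0.0]
ft_force: [0.5, -0.2, 0.1]
grip_width: 1.003
grasp_force: 0.0
clock: 13.2
position: [0.452, -0.2229, 0.288]
ee_rot: [0.15, 0.989, 0.001, -0.0]
ft_force: [0.2, -1.0, 0.8]
grip_width: 1.001
grasp_force: 0.0
t 13.3 pos [ 0.4549 -0.2229  0.2883] yaw 72.78 shift [-98.9   2.3 -11.6] twist -0.0002 F [-0.1 -0.6  0.4] w 1.0 gf 0.0 j7 1.68
```

View pics/w5.png

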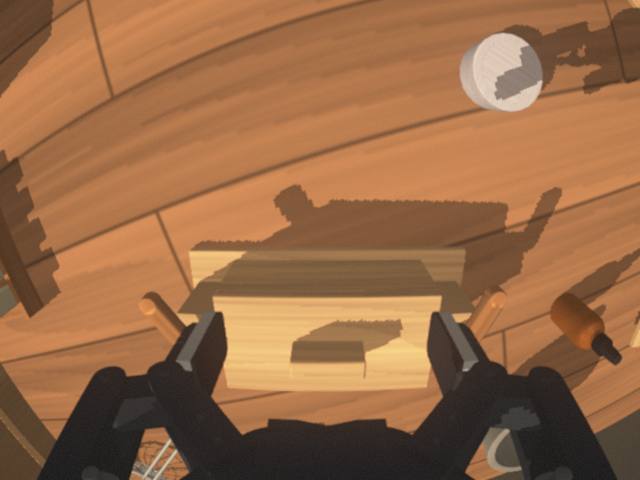

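The lid lies on the box, cleat at (328,358), but the fingers hide the ends. I'm moving the camera over it.

```bash
python3 -m creep '[[[-40,0,0],0],[[-80,0,0],0],[[-120,0,0],0],[[-160,0,0],0],[[-165,0,0],0]]';python3 -m creep '[[[0,0,0],0],[[0,0,0],0],[[0,0,0],0],[[0,0,0],0]]'; cat > chk.py <<'E'
from h import *
import sys
c=snap('wrist');save(c,sys.argv[1])
z=c['z_map'];v,u=np.mgrid[:480,:640].astype(float)
dx,dy=u-c['cx'],v-c['cy'];r=np.hypot(dx,dy)+1e-9;k=np.tan(r/c['fx'])/r
Q=np.stack([dx*k*z,dy*k*z,z],-1);E=np.linalg.inv(c['extrinsics']);P=Q@E[:3,:3].T+E[:3,3];np.save('wP.npy',P)
o=manip.get_obs()['position']; S=P[np.linalg.norm(P-o,axis=-1)>.13]
y=np.radians(72.79);X=np.array([np.sin(y),-np.cos(y)]);Y=np.array([np.cos(y),np.sin(y)])
d=S[:,:2]*1e3-[551.5,-253.2];x=d@X;yy=d@Y;z=S[:,2]
def edge(m,a,b,ks,h,name):
    out=[]
    for s in(-1,1):
        t=[(k_,s*np.percentile(s*a[m&(abs(b-k_)<h)],98)) for k_ in ks if (m&(abs(b-k_)<h)).sum()>15]
        if len(t)>2:
            t=np.array(t);p=np.polyfit(t[:,0],t[:,1],1);out.append((round(p[1],2),round(np.degrees(p[0]),2),len(t)))
    print(name,out)
L=(z>.0905)&(z<.0975)&(abs(yy)<103)&(abs(x)<70)
edge(L,x,yy,range(-85,86,10),5,'lid x edges');edge(L,yy,x,range(-40,41,8),4,'lid y ends')
B=(z>.079)&(z<.0855)&(abs(yy)>97)&(abs(yy)<145)
for s in(-1,1):
    m=B&(s*yy>0); 
    if m.sum()>20: print('block',s,m.sum(),np.percentile(x[m],[2,98]).round(1),np.percentile(yy[m],[2,98]).round(1))
G=(z>.004)&(z<.018)&(abs(yy)<150)&(abs(x)<75)
edge(G,x,yy,range(-130,131,10),5,'base x');edge(G,yy,x,range(-50,51,8),4,'base y')
T=(z>.106)&(z<.116)&(abs(yy)>75)
for s in(-1,1):
    m=T&(s*yy>0)&(x<40)&(abs(yy)<200);q=np.stack([x[m],yy[m]],1).astype(np.float32);print('btn',s,m.sum(),cv2.minAreaRect(q) if len(q)>9 else '')
print('lid z',np.median(z[L]), [np.median(z[L&(x*a>20)&(yy*b>40)]).round(4) for a in(-1,1) for b in (-1,1)])
E
python3 chk.py w6; python3 scr.py; python3 go.py .55 -.25 .3 72.79
```

```text
clock: 13.72
position: [0.6182, -0.2713, 0.2833]
ee_rot: [0.148, 0.989, -0.001, -0.002]
ft_force: [0.4, 0.1, -0.1]
grip_width: 1.004
grasp_force: 0.0
clock: 14.05
position: [0.6118, -0.2721, 0.2888]
ee_rot: [0.15, 0.989, 0.0, 0.001]
ft_force: [-0.7, 0.7, -0.3]
grip_width: 1.001
grasp_force: 0.0
lid x edges [(np.float64(-48.21), np.float64(0.09), 18), (np.float64(47.43), np.float64(0.11), 18)]
lid y ends [(np.float64(-90.45), np.float64(-0.08), 11), (np.float64(90.79), np.float64(-0.06), 11)]
block -1 1581 [-24.1  24.7] [-135.1  -99. ]
block 1 1530 [-24.4  24.2] [ 99.3 135.9]
base x [(np.float64(-59.21), np.float64(-0.15), 4), (np.float64(58.07), np.float64(0.08), 4)]
base y [(np.float64(-142.7), np.float64(0.07), 6), (np.float64(143.71), np.float64(0.1), 6)]
btn -1 2271 ((-22.724510192871094, -130.9147186279297), (74.88441467285156, 18.454017639160156), 35.283931732177734)
btn 1 2324 ((-25.126140594482422, 126.984375), (18.769065856933594, 75.01830291748047), 65.61474609375)
lid z 0.09482459634843399 [np.float64(0.0948), np.float64(0.0949), np.float64(0.0948), np.float64(0.0948)]
[140.9 351.9] 283 [ 0.6639 -0.4631  0.112 ]
t 14.15 pos [ 0.612  -0.2719  0.2889] yaw 72.75 shift [ 65.7   2.5 -11.2] twist -0.0007 F [ 0.4 -0.9  0.3] w 1.004 gf 0.0 j7 1.81
```

View pics/w6.png

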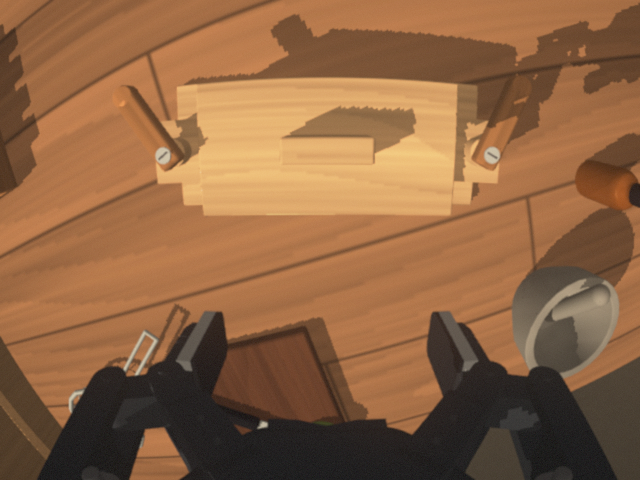

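The view shows the lid centred on the box (lid edges x −48.2/47.4, y −90.5/90.8 about the mould centre; flat at z 0.0948), flush to within about 0.5 mm. The button screws are at (163,156) and (492,156). Next I'm planning the button pushes with a closed fist.

```bash
cat > plan.py <<'E'
import sys;from h import *
s=int(sys.argv[1]);rho=float(sys.argv[2]);o=manip.get_obs()['position']*1e3
y=np.radians(72.79);X=np.array([np.sin(y),-np.cos(y)]);Y=np.array([np.cos(y),np.sin(y)])
d=o[:2]-[551.5,-253.2];cur=np.array([d@X,d@Y]);print('cur',cur.round(1),'z',o[2].round(1),'t',manip.get_obs()['clock'])
prev=cur
for t,g in [tuple(map(float,a.split(','))) for a in sys.argv[3:]]:
    t=np.radians(t);c,n=np.cos(t),np.sin(t);e=9+11*abs(c)+14.5*abs(n)+g
    p=np.array([-rho*n-e*c,116-rho*c+e*n]);p[1]*=s
    q=p-cur;print(round(np.degrees(t)),'pos',p.round(1),'tool shift from now',[-q[0].round(1),q[1].round(1)],'step',np.linalg.norm(p-prev).round(1));prev=p
E
python3 plan.py 1 45 113.7,8 100,0 85,0 70,0 55,0 40,0 25,0 15,0 8,0 4,0; python3 go.py .55 -.25 .22 72.79
```

```text
cur [63.3  0.1] z 288.9 t 14.15
114 pos [-27.3 165.9] tool shift from now [np.float64(90.5), np.float64(165.8)] step 188.9
100 pos [-39.9 148.6] tool shift from now [np.float64(103.2), np.float64(148.6)] step 21.4
85 pos [-47.  136.4] tool shift from now [np.float64(110.2), np.float64(136.3)] step 14.1
70 pos [-51.3 125.4] tool shift from now [np.float64(114.6), np.float64(125.3)] step 11.8
55 pos [-52.5 112.5] tool shift from now [np.float64(115.7), np.float64(112.4)] step 13.0
40 pos [-49.4  98.7] tool shift from now [np.float64(112.7), np.float64(98.7)] step 14.1
25 pos [-41.8  85.8] tool shift from now [np.float64(105.0), np.float64(85.8)] step 15.0
15 pos [-34.2  78.6] tool shift from now [np.float64(97.5), np.float64(78.5)] step 10.4
8 pos [-28.   74.5] tool shift from now [np.float64(91.2), np.float64(74.4)] step 7.5
4 pos [-24.1  72.6] tool shift from now [np.float64(87.4), np.float64(72.5)] step 4.3
t 14.15 pos [ 0.612  -0.2719  0.2889] yaw 72.75 shift [65.8  2.4 68.8] twist -0.0007 F [ 0.4 -0.9  0.3] w 1.004 gf 0.0 j7 1.81
```

```bash
python3 -m creep '[[[20,35,0],0],[[38,70,0],0],[[56,103,0],0],[[73,135,0],0],[[90,166,0],0]]' 0 40; python3 -m creep '[[[0,0,25],0],[[0,0,55],0],[[0,0,85],0],[[0,0,105],0],[[0,0,112],0]]'; python3 -m creep '[[[0,0,2],0],[[0,0,2],0]]'; python3 plan.py 1 45 113.7,8 100,0 85,0 70,0 55,0 40,0 25,0 15,0 8,0 4,0;python3 go.py .55 -.25 .173 72.79
```

```text
clock: 14.57
position: [0.5748, -0.0847, 0.2885]
ee_rot: [0.149, 0.989, 0.001, 0.001]
ft_force: [0.1, -0.3, -0.8]
grip_width: 0.297
grasp_force: 0.0
clock: 14.98
position: [0.574, -0.0861, 0.1734]
ee_rot: [0.15, 0.989, 0.0, -0.002]
ft_force: [-0.5, 1.3, 0.0]
grip_width: -0.002
grasp_force: 0.0
clock: 15.15
position: [0.5759, -0.0868, 0.1747]
ee_rot: [0.15, 0.989, 0.0, 0.0]
ft_force: [0.6, -1.2, 0.3]
grip_width: 0.001
grasp_force: 0.0
cur [-25.9 166.2] z 174.7 t 15.15
114 pos [-27.3 165.9] tool shift from now [np.float64(1.4), np.float64(-0.3)] step 1.4
100 pos [-39.9 148.6] tool shift from now [np.float64(14.1), np.float64(-17.5)] step 21.4
85 pos [-47.  136.4] tool shift from now [np.float64(21.1), np.float64(-29.8)] step 14.1
70 pos [-51.3 125.4] tool shift from now [np.float64(25.4), np.float64(-40.8)] step 11.8
55 pos [-52.5 112.5] tool shift from now [np.float64(26.6), np.float64(-53.7)] step 13.0
40 pos [-49.4  98.7] tool shift from now [np.float64(23.5), np.float64(-67.4)] step 14.1
25 pos [-41.8  85.8] tool shift from now [np.float64(15.9), np.float64(-80.3)] step 15.0
15 pos [-34.2  78.6] tool shift from now [np.float64(8.4), np.float64(-87.6)] step 10.4
8 pos [-28.   74.5] tool shift from now [np.float64(2.1), np.float64(-91.7)] step 7.5
4 pos [-24.1  72.6] tool shift from now [np.float64(-1.8), np.float64(-93.6)] step 4.3
t 15.15 pos [ 0.5759 -0.0868  0.1747] yaw 72.76 shift [ -23.6 -163.5    1.7] twist -0.0006 F [ 0.6 -1.2  0.3] w 0.001 gf 0.0 j7 1.51
```

```bash
python3 -m creep '[[[7,-9,1],0],[[14,-17.5,1],0],[[21,-30,1],0],[[25.5,-41,1],0],[[26.5,-53.5,1],0]]'; python3 -m creep '[[[-3,-14,0],0],[[-11,-27,0],0],[[-18,-34,0],0],[[-20,-36,0],0],[[-20,-36,0],0]]'; python3 plan.py 1 45 15,0 8,0 4,0 0,0;python3 go.py .55 -.25 .173 72.79
```

```text
clock: 15.57
position: [0.5334, -0.131, 0.1734]
ee_rot: [0.15, 0.989, 0.0, 0.0]
ft_force: [-0.1, 0.1, 0.1]
grip_width: -0.004
grasp_force: 0.4
clock: 15.98
position: [0.5431, -0.1714, 0.1728]
ee_rot: [0.151, 0.989, -0.0, -0.0]
ft_force: [0.4, 0.6, -0.0]
grip_width: -0.003
grasp_force: 0.0
cur [-32.3  75.7] z 172.8 t 15.9833
15 pos [-34.2  78.6] tool shift from now [np.float64(2.0), np.float64(2.9)] step 3.5
8 pos [-28.   74.5] tool shift from now [np.float64(-4.3), np.float64(-1.2)] step 7.5
4 pos [-24.1  72.6] tool shift from now [np.float64(-8.2), np.float64(-3.1)] step 4.3
0 pos [-20.  71.] tool shift from now [np.float64(-12.3), np.float64(-4.7)] step 4.4
t 15.98 pos [ 0.5431 -0.1714  0.1728] yaw 72.68 shift [-30.  -73.   -0.1] twist -0.002 F [ 0.4  0.6 -0. ] w -0.003 gf 0.0 j7 1.67
```

```bash
python3 -m creep '[[[-4,-1,0],0],[[-8,-3,0],0],[[-10.5,-4,0],0],[[-10.5,-4,0],0],[[-10.5,-4,0],0]]'; python3 plan.py 1 45 2,0 ; python3 -m creep '[[[10,0,0],0],[[20,0,0],0],[[20,0,-30],0],[[20,0,-70],0],[[20,0,-110],0]]'; python3 -m creep '[[[-30,-20,0],0],[[-65,-40,0],0],[[-95,-60,0],0],[[-115,-70,0],0],[[-115,-70,0],0]]'; python3 -m creep '[[[0,0,0],0],[[0,0,0],0],[[0,0,0],0]]';python3 chk.py w7; python3 plan.py -1 45 123,10;python3 go.py .55 -.25 .288 72.79
```

```text
clock: 16.4
position: [0.5521, -0.1771, 0.1728]
ee_rot: [0.15, 0.989, -0.0, 0.0]
ft_force: [-0.5, -0.3, -1.1]
grip_width: -0.001
grasp_force: 0.0
cur [-21.9  72.9] z 172.8 t 16.4
2 pos [-22.1  71.7] tool shift from now [np.float64(0.1), np.float64(-1.2)] step 1.2
clock: 16.82
position: [0.532, -0.171, 0.2837]
ee_rot: [0.15, 0.989, -0.0, -0.001]
ft_force: [2.0, 0.0, 0.5]
grip_width: 0.003
grasp_force: 0.0
clock: 17.23
position: [0.6231, -0.2753, 0.2816]
ee_rot: [0.151, 0.989, -0.001, -0.0]
ft_force: [0.5, -0.9, -0.6]
grip_width: -0.001
grasp_force: 0.0
clock: 17.48
position: [0.6216, -0.2712, 0.2831]
ee_rot: [0.149, 0.989, 0.0, 0.0]
ft_force: [-0.7, -0.1, 0.2]
grip_width: 0.004
grasp_force: 0.0
lid x edges [(np.float64(-48.3), np.float64(-0.11), 18), (np.float64(47.6), np.float64(0.12), 18)]
lid y ends [(np.float64(-90.55), np.float64(-0.04), 11), (np.float64(86.29), np.float64(0.19), 11)]
block -1 1585 [-24.3  23.9] [-135.2  -99.1]
block 1 1681 [-24.4  24. ] [ 99.6 136.6]
base x [(np.float64(-58.82), np.float64(0.03), 3), (np.float64(58.58), np.float64(0.01), 3)]
base y [(np.float64(-142.77), np.float64(-0.06), 6), (np.float64(143.81), np.float64(-0.2), 6)]
btn -1 2319 ((-22.336530685424805, -130.9328155517578), (74.87200927734375, 19.111541748046875), 35.7779541015625)
btn 1 1730 ((-0.48628807067871094, 100.4259262084961), (51.11252975463867, 18.45228385925293), 88.59660339355469)
lid z 0.0948281342465116 [np.float64(0.0948), np.float64(0.0949), np.float64(0.0948), np.float64(0.0948)]
cur [72.4  3.6] z 283.3 t 17.5333
123 pos [ -17.5 -171.7] tool shift from now [np.float64(89.9), np.float64(-175.2)] step 196.9
t 17.53 pos [ 0.6217 -0.2712  0.2833] yaw 72.82 shift [74.7 -0.9 -4.7] twist 0.0006 F [0.3 0.2 0. ] w 0.0 gf 0.0 j7 1.82
```

View pics/w7.png

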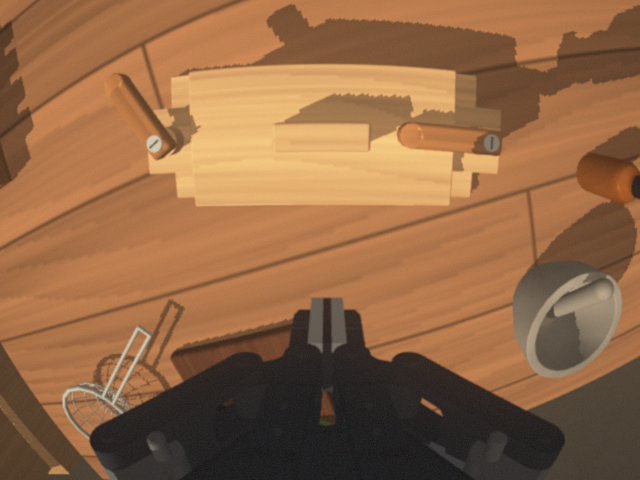

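Button a (400–500, 140) now lies along the mould at about +1.4°, and the lid hasn't moved. Next is button b.

```bash
python3 -m creep '[[[18,-35,0],0],[[36,-70,0],0],[[54,-105,0],0],[[72,-140,0],0],[[90,-175,0],0]]'; python3 -m creep '[[[0,0,25],0],[[0,0,55],0],[[0,0,85],0],[[0,0,104],0],[[0,0,109],0]]'; python3 -m creep '[[[0,0,1],0],[[0,0,1],0],[[0,0,1],0]]'; python3 plan.py -1 45 123,8 110,0 97,0 85,0 70,0 55,0 40,0 25,0 15,0 8,0 4,0;python3 go.py .55 -.25 .173 72.79
```

```text
clock: 17.95
position: [0.4827, -0.4129, 0.2835]
ee_rot: [0.149, 0.989, 0.0, 0.001]
ft_force: [0.8, -0.7, 0.4]
grip_width: 0.002
grasp_force: 0.0
clock: 18.37
position: [0.4832, -0.4106, 0.1708]
ee_rot: [0.149, 0.989, 0.001, -0.002]
ft_force: [-0.4, 0.5, -0.1]
grip_width: 0.0
grasp_force: 0.0
clock: 18.62
position: [0.4847, -0.4131, 0.1747]
ee_rot: [0.15, 0.989, -0.0, 0.001]
ft_force: [0.3, 0.4, 0.8]
grip_width: -0.001
grasp_force: 0.0
cur [ -16.5 -172.5] z 174.7 t 18.6167
123 pos [ -18.6 -170. ] tool shift from now [np.float64(2.1), np.float64(2.5)] step 3.2
110 pos [ -33.3 -156.2] tool shift from now [np.float64(16.8), np.float64(16.3)] step 20.1
97 pos [ -41.7 -146. ] tool shift from now [np.float64(25.1), np.float64(26.4)] step 13.2
85 pos [ -47.  -136.4] tool shift from now [np.float64(30.5), np.float64(36.1)] step 11.0
70 pos [ -51.3 -125.4] tool shift from now [np.float64(34.8), np.float64(47.1)] step 11.8
55 pos [ -52.5 -112.5] tool shift from now [np.float64(36.0), np.float64(60.0)] step 13.0
40 pos [-49.4 -98.7] tool shift from now [np.float64(32.9), np.float64(73.7)] step 14.1
25 pos [-41.8 -85.8] tool shift from now [np.float64(25.3), np.float64(86.6)] step 15.0
15 pos [-34.2 -78.6] tool shift from now [np.float64(17.7), np.float64(93.9)] step 10.4
8 pos [-28.  -74.5] tool shift from now [np.float64(11.5), np.float64(98.0)] step 7.5
4 pos [-24.1 -72.6] tool shift from now [np.float64(7.6), np.float64(99.9)] step 4.3
t 18.62 pos [ 0.4847 -0.4131  0.1747] yaw 72.78 shift [-14.1 175.1   1.7] twist -0.0001 F [0.3 0.4 0.8] w -0.001 gf 0.0 j7 2.15
```

```bash
python3 -m creep '[[[8,9,1],0],[[17,16.5,1.5],0],[[25,26.5,1.5],0],[[30.5,36,1.5],0],[[35,47,1.5],0]]'; python3 -m creep '[[[1,13,0],0],[[-2,27,0],0],[[-9.5,39.5,0],0],[[-17,47,0],0],[[-19,48,0],0]]'; python3 -m creep '[[[0,0,0],0],[[0,0,0],0]]'; python3 plan.py -1 45 8,0 4,0 0,0;python3 go.py .55 -.25 .173 72.79
```

```text
clock: 19.03
position: [0.4646, -0.3575, 0.1727]
ee_rot: [0.15, 0.989, -0.0, 0.001]
ft_force: [-0.7, -0.9, 1.3]
grip_width: 0.002
grasp_force: 0.5
clock: 19.45
position: [0.4995, -0.3152, 0.1715]
ee_rot: [0.148, 0.989, 0.0, 0.0]
ft_force: [-1.2, 0.3, -0.2]
grip_width: -0.003
grasp_force: 0.3
clock: 19.62
position: [0.4969, -0.3178, 0.1713]
ee_rot: [0.15, 0.989, -0.0, -0.0]
ft_force: [-0.6, 1.1, -0.2]
grip_width: 0.005
grasp_force: 0.0
cur [-33.1 -77.9] z 171.3 t 19.6167
8 pos [-28.  -74.5] tool shift from now [np.float64(-5.1), np.float64(3.4)] step 6.1
4 pos [-24.1 -72.6] tool shift from now [np.float64(-9.0), np.float64(5.3)] step 4.3
0 pos [-20. -71.] tool shift from now [np.float64(-13.1), np.float64(6.9)] step 4.4
t 19.62 pos [ 0.4969 -0.3178  0.1713] yaw 72.74 shift [-30.6  80.5  -1.8] twist -0.0008 F [-0.6  1.1 -0.2] w 0.005 gf 0.0 j7 1.98
```

```bash
python3 -m creep '[[[-4,3,-1],0],[[-8,5,-1.5],0],[[-10,6,-1.5],0],[[-11.5,6,-1.5],0],[[-12.2,6,-1.5],0]]'; python3 -m creep '[[[0,0,0],0],[[0,0,0],0]]'; python3 plan.py -1 45 0,0;  python3 -m creep '[[[10,0,0],0],[[20,0,0],0],[[25,0,-10],0],[[25,20,-45],0],[[25,55,-60],0]]';  python3 -m creep '[[[0,35,0],0],[[0,65,0],0],[[0,87,0],0],[[0,89,0],0],[[0,89,0],0]]'; python3 plan.py 1 45 0,20; python3 go.py .55 -.25 .173 72.79
```

```text
clock: 20.03
position: [0.5106, -0.3151, 0.1728]
ee_rot: [0.15, 0.989, 0.0, -0.0]
ft_force: [-1.1, 0.8, 0.2]
grip_width: -0.005
grasp_force: 0.3
clock: 20.2
position: [0.5103, -0.3152, 0.1728]
ee_rot: [0.15, 0.989, -0.0, 0.0]
ft_force: [-0.4, -0.9, -0.3]
grip_width: 0.004
grasp_force: 0.0
cur [-21.  -71.4] z 172.8 t 20.2
0 pos [-20. -71.] tool shift from now [np.float64(-1.0), np.float64(0.4)] step 1.1
clock: 20.62
position: [0.5015, -0.2592, 0.2366]
ee_rot: [0.154, 0.988, -0.001, 0.001]
ft_force: [1.1, 0.2, 1.1]
grip_width: 0.002
grasp_force: 0.0
clock: 21.03
position: [0.5298, -0.1687, 0.2336]
ee_rot: [0.148, 0.989, 0.0, 0.0]
ft_force: [0.3, -0.9, -0.3]
grip_width: 0.003
grasp_force: 0.0
cur [-45.7  74.3] z 233.6 t 21.0333
0 pos [-40.  71.] tool shift from now [np.float64(-5.7), np.float64(-3.3)] step 6.6
t 21.03 pos [ 0.5298 -0.1687  0.2336] yaw 72.93 shift [-43.1 -71.8  60.6] twist 0.0025 F [ 0.3 -0.9 -0.3] w 0.003 gf 0.0 j7 1.63
```

Now the trim on button a.

```bash
python3 -m creep '[[[0,-3,20],0],[[0,-3,40],0],[[0,-3,55],0],[[0,-3,60],0],[[0,-3,60],0]]'; python3 -m creep '[[[-8,0,0],0],[[-16,0,0],0],[[-19,0,0],0],[[-19,0,0],0],[[-19,0,0],0]]'; python3 plan.py 1 45 0,0; python3 go.py .55 -.25 .173 72.79
```

```text
clock: 21.45
position: [0.5274, -0.1743, 0.1722]
ee_rot: [0.151, 0.989, -0.0, -0.001]
ft_force: [0.7, 0.7, 0.3]
grip_width: -0.001
grasp_force: 0.0
clock: 21.87
position: [0.5468, -0.1789, 0.1732]
ee_rot: [0.15, 0.989, -0.0, 0.0]
ft_force: [-0.3, -0.4, 0.6]
grip_width: -0.002
grasp_force: 0.0
cur [-26.5  69.6] z 173.2 t 21.8667
0 pos [-20.  71.] tool shift from now [np.float64(-6.5), np.float64(1.4)] step 6.6
t 21.87 pos [ 0.5468 -0.1789  0.1732] yaw 72.76 shift [-24.1 -67.    0.2] twist -0.0005 F [-0.3 -0.4  0.6] w -0.002 gf 0.0 j7 1.69
```

```bash
python3 -m creep '[[[-3,0,0],0],[[-4.5,0,0],0],[[-5,0,0],0],[[-5.5,0,0],0],[[-5.5,0,0],0]]'; python3 plan.py 1 45 0,0; python3 -m creep '[[[10,0,0],0],[[20,0,0],0],[[20,0,-30],0],[[20,0,-70],0],[[20,0,-110],0]]'; python3 -m creep '[[[-30,-20,0],0],[[-65,-40,0],0],[[-95,-60,0],0],[[-115,-70,0],0],[[-115,-70,0],0]]'; python3 -m creep '[[[0,0,0],0],[[0,0,0],0],[[0,0,0],0]]';sed -i 's/(abs(yy)>75)$/(abs(yy)>45)/' chk.py; python3 chk.py w8
```

```text
clock: 22.28
position: [0.5517, -0.1802, 0.1728]
ee_rot: [0.15, 0.989, 0.0, -0.0]
ft_force: [-0.1, -0.1, -0.3]
grip_width: 0.0
grasp_force: 0.0
cur [-21.4  69.8] z 172.8 t 22.2833
0 pos [-20.  71.] tool shift from now [np.float64(-1.4), np.float64(1.2)] step 1.9
clock: 22.7
position: [0.5317, -0.1743, 0.2837]
ee_rot: [0.15, 0.989, -0.0, -0.001]
ft_force: [1.5, -0.2, 0.7]
grip_width: 0.002
grasp_force: 0.0
clock: 23.12
position: [0.6227, -0.2786, 0.2815]
ee_rot: [0.151, 0.989, -0.001, -0.001]
ft_force: [-0.7, -0.5, -0.3]
grip_width: -0.002
grasp_force: 0.0
clock: 23.37
position: [0.6214, -0.2744, 0.2831]
ee_rot: [0.149, 0.989, 0.0, 0.0]
ft_force: [0.3, -0.5, 0.2]
grip_width: 0.001
grasp_force: 0.0
lid x edges [(np.float64(-48.36), np.float64(0.02), 18), (np.float64(47.48), np.float64(0.0), 18)]
lid y ends [(np.float64(-86.1), np.float64(-0.12), 11), (np.float64(86.51), np.float64(0.21), 11)]
block -1 1646 [-24.5  24.5] [-135.8  -99.3]
block 1 1689 [-24.4  24.7] [ 99.7 136.5]
base x [(np.float64(-57.95), np.float64(0.09), 4), (np.float64(58.03), np.float64(0.05), 4)]
base y [(np.float64(-142.84), np.float64(-0.01), 6), (np.float64(143.67), np.float64(0.04), 6)]
btn -1 2599 ((-0.46529674530029297, -87.68492126464844), (18.56637191772461, 75.40128326416016), 1.3367401361465454)
btn 1 2600 ((-0.7157893180847168, 88.08900451660156), (75.25067138671875, 18.398181915283203), 88.360595703125)
lid z 0.09482591055502168 [np.float64(0.0949), np.float64(0.0949), np.float64(0.0948), np.float64(0.0948)]
```

View pics/w8.png

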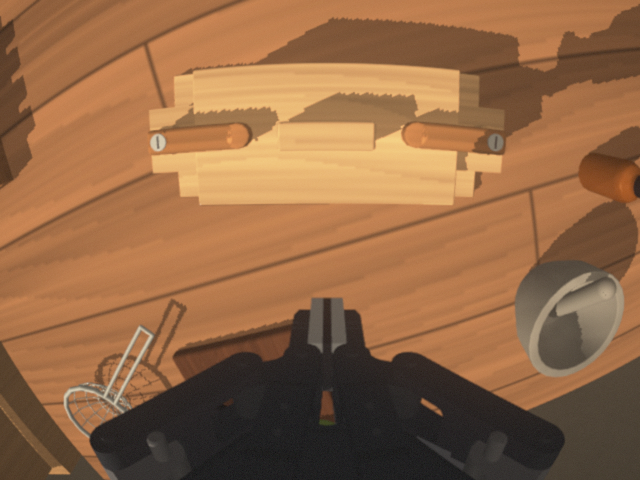

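Both buttons lie over the lid at (200,138) and (455,138), within about 1.5° of straight, and the lid is flat and unmoved. The gripper is clear, so I'm handing in.

```bash
python3 -c "
from workcell import manip
print(manip.hand_in())"
```

```text
the job is handed in; nothing more can be done
None
```

The job is handed in: the lid lies flat on the mould, flush to about 0.5 mm as measured, with both turn-buttons over it within about 1.5° of straight, after about 23 s of robot time; I never moved the bottle, tin or mortar, and levelled the lid by pressing it on the bare table on the way.

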